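# Tighten the slack spokes of a teapot stand

### The job

Two spokes of the round teapot stand are slack. Going clockwise (seen from above) from the wooden ear on its rim, turn the first square peg clockwise until you feel its spoke bite and then one quarter turn more; only after that, turn the second peg clockwise until it bites and then two quarter turns more. Do not overtighten, do not touch the third peg, which is already right, and leave the other tea things where they are.

Things in the scene. Friction and masses are not known exactly. Their poses are not given: they have to be found in the camera images.
- stand: round teapot stand, fixed to the table: wooden hoop 200 mm outside, 140 inside, 22 tall; hub 40 wide, 30 tall; thin spokes below 28 mm; three 35 mm wide collars, tops at 32 mm, under square pegs on an 85 mm radius; a wooden ear sticks out 45 mm. Origin on the table under the hub, x to the ear, z up. Clockwise from the ear, seen from above: peg_1 at 60 degrees, peg_2 at 180, peg_3 at 300.
- peg_1: first peg clockwise from the ear: square steel peg head, 18 mm across flats (25 across corners), upright, turns only about its upright axis. Origin on that axis, 22 mm above the table; flats run from 11 to 43 mm above the origin; body x and y are square to the flats and turn with it, z up. Slack at first. Tightens clockwise seen from above and stays where it is left. Wants one quarter turn after the bite.
- peg_1_grip (a point): point of peg_1 on its axis, halfway up the flats (49 mm above the table). Feel: even drag of 0.32 N m for 20 to 97 degrees, then the bite, a rise of 0.14 N m over some 8 degrees (count from its end), then 0.13 N m more per quarter turn. The bite lies elsewhere every time and shows only in the moment. A 35 to 55 N grip on opposite flats turns it.
- peg_2: second peg, opposite the ear: square steel peg head, 18 mm across flats (25 across corners), upright, turns only about its upright axis. Origin on that axis, 22 mm above the table; flats run from 11 to 43 mm above the origin; body x and y are square to the flats and turn with it, z up. Slack at first. Tightens clockwise seen from above and stays where it is left. Wants two quarter turns after the bite.
- peg_2_grip (a point): point of peg_2 on its axis, halfway up the flats (49 mm above the table). Feel: even drag of 0.32 N m for 20 to 97 degrees, then the bite, a rise of 0.14 N m over some 8 degrees (count from its end), then 0.06 N m more per quarter turn. The bite lies elsewhere every time and shows only in the moment. A 35 to 55 N grip on opposite flats turns it.
- peg_3: third peg clockwise from the ear: square steel peg head, 18 mm across flats (25 across corners), upright, turns only about its upright axis. Origin on that axis, 22 mm above the table; flats run from 11 to 43 mm above the origin; body x and y are square to the flats and turn with it, z up. Already tight and right; not to be touched.
- teapot: cream ceramic teapot, body 132 mm across, 126 mm tall, spout and handle reaching 105 mm either way; origin under its centre. Bystander.
- caddy: wooden tea caddy with a sliding lid, 85 x 125 x 86 mm; origin under its centre. Bystander.
- saucer: porcelain saucer 128 mm across carrying a steel tea infuser ball, 58 mm tall in all; origin under its centre. Bystander.
- honey_jar: closed glass honey jar 72 mm across, with a wooden lid and dipper knob, 120 mm tall; origin under its centre. Bystander.

How it is judged:
By the outcome, as a careful person would: the job done as asked, in the order asked, and still so for the second after the job is handed in, with the robot touching nothing.
It also fails if it takes over 72 s, if anything falls off the work surface, if the arm or the gripper's body presses on something with over 40 N, if the wrist force passes 120 N, or if a joint passes its speed limit or range.

### The arm

A 6-joint arm with a two-finger parallel gripper is mounted at the origin on the work surface. World frame = base frame: x ahead of the robot, y to its left, z up, the work surface at z = 0. Lengths are in mm, angles in rad, forces in N, time in s.
With the tool pointing down it reaches from about 375 to 750 mm from the base axis. Payload 9 kg.
Tool frame: the origin (TCP) lies at the very end of the fingers, on their centre line; the grasp point (between the pads) lies 19 mm behind it; z points along the fingers, y is the line along which they close (so a half turn about z gives the same grasp; the last joint's range is limited). The gripper opens to 85 mm and grips with 20 to 120 N. Pads are 22 mm wide; open, the fingers measure 114 mm over their backs; the gripper's body (76 mm by 85 mm) begins 54 mm behind the grasp point. The pads swing forward as they close: fully open they stand 13 mm farther back than shut.
Start: joints at [-1.54, 0.104, 0.097, 1.564, 0, 1.353], TCP at [147.753, -581.555, 231.331] pointing down, gripper open.
Joint ranges: [-2.99, 2.99], [-0.84, 1.86], [-1.1, 1.16], [-1.84, 2.11], [-1.51, 1.56], [-3.14, 3.14]. Speed limits (rad/s): [2.22, 2.22, 2.57, 3.14, 3.14, 3.14].

### API

Orientations are given as [roll, pitch, yaw] about the fixed x, y, z axes, in that order (R = Rz(yaw) Ry(pitch) Rx(roll)).
In Python, from cell import r, cams gives the robot as it stands. The module is installed in compiled form; this text tells all that it offers.
- The arm moves only by the tool step_arm, never from a script. Its argument "motion" is a list that holds one entry, the list of rows, each a list of 7 numbers: the closure, from -1 (fully open) to 1 (shut), then the shift along the tool's x, y, z in m, then the turn, a rotation vector about the tool's x, y, z in degrees. A call has 1 to 20 rows; each row shifts and turns the commanded pose from where the row before left it, along the tool's axes as they then stand; what a row does not reach is not made up. A row lasts 1/10 s, in which the tool goes at most 50 mm and 8.59 degrees, less where a joint would pass 70% of its speed; a pose out of reach is approached as far as the arm can. A call is refused whole if a number of a shift passes 0.05 or a number of a turn 8.59, either way. A call with a gripper value outside its range is refused whole. The fingers move at their own pace and stop on an object; "squeeze" is the grip in N (left out, the last holds). Time passes only in rows, so rows that do not move let the fingers close. It gives the time, the measured TCP pose, the force, the opening and the grip force at its end, in the units of the state.
- r.state(): the state, without advancing time (a new reading comes with each control period).
- cams.get_image(name): name is "scene" or "side" or "wrist"; returns a dict with "color" (420x560x3 uint8, red, green, blue), "range_z" (420x560 float32, mm along the optical axis (not along the pixel's ray), 0 where there is no reading), "camera_matrix" (3x3 intrinsics, pixels), "extrinsics" (4x4, takes a point from world to camera coordinates). Camera axes: x right, y down, z forward; pixel columns grow to the right and rows downward; lengths in mm; the calibration is good to about 2 mm. A picture is of the moment at which its call begins.
- r.job_done(): hands the job in; it is judged then, once.
The state is a dict: "time_s": time; "q": joint angles; "joint_vel": joint speeds; "tau": joint torques, N m; "tool_pos": TCP position; "tool_rot": TCP orientation; "ft_force": force on the tool from outside, world axes, zero at the start; "ft_torque": the same for the moment, N m; "gripper_width": finger opening in mm; "finger_force": force on a finger pad.
Only numpy, scipy, OpenCV 4.12 (cv2) and the standard library are available. Lean on these libraries where they do the work, as an engineer would, in place of code of your own. Each camera call takes 0.05 s, during which the arm holds its last target. There are 200 camera calls.

## Working session

There is one attempt and no reset: what is moved stays moved. The work goes in short steps, Python scripts to look and compute and a tool call to move; the robot and the scene stay as the last step left them, time stands still between calls to the robot, and variables do not carry over. Pictures are saved under pics/ and viewed, at most 10 in all, crops included, and the job is handed in when it is done.

Besides the shell and the picture viewer there is one more tool, called after ">>>" as a command line: name --argument value ..., lists and objects as JSON in quotes. step_arm: Moves the arm, as the interface text tells. Its arguments: {"type":"object","properties":{"motion":{"type":"array","items":{"type":"array","items":{"type":"array","items":{"type":"number"}}}},"squeeze":{"type":"number"}},"required":["motion"]}

```bash
mkdir -p pics; python3 - <<'E'
from cell import r,cams
import cv2,numpy as np
s=r.state();print(s)
for n in("scene","side"):
    d=cams.get_image(n);cv2.imwrite(f"pics/{n}0.png",d["color"][:,:,::-1]);np.savez(f"{n}0.npz",**d)
    print(n,d["extrinsics"].round(2).tolist(),d["camera_matrix"].tolist())
E
```

```text
{'time_s': 0.0, 'q': array([-1.53968332e+00,  1.04723998e-01,  9.64831341e-02,  1.56389726e+00,
       -2.14185660e-05,  1.35309266e+00]), 'joint_vel': array([ 2.68321597e-03, -9.55307396e-04,  1.17058181e-05, -1.09530588e-03,
        4.34657857e-04, -5.00317150e-04]), 'tau': array([ 4.78018574e-04, -5.56930518e+01,  5.03648901e+01,  1.68088678e-02,
       -3.84295090e-04,  7.87909045e-06]), 'tool_pos': array([ 147.74452528, -581.18570826,  230.51549364]), 'tool_rot': array([-3.14027790e+00, -2.68898806e-04,  2.48816513e-01]), 'ft_force': array([ 0.18831744, -0.18738599, -0.1417385 ]), 'ft_torque': array([-0.00251224, -0.02579461, -0.04309767]), 'finger_force': 0.0, 'gripper_width': 85.71243402355977}
scene [[-0.21, 0.98, -0.01, 128.46], [0.65, 0.13, -0.75, -332.84], [-0.73, -0.16, -0.66, 1528.67], [0.0, 0.0, 0.0, 1.0]] [[392.95597972324083, 0.0, 279.289377034155], [0.0, 392.95597972324083, 208.2329822907839], [0.0, 0.0, 1.0]]
side [[-0.99, -0.12, -0.03, 566.84], [-0.03, 0.47, -0.88, 81.34], [0.12, -0.88, -0.47, 957.24], [0.0, 0.0, 0.0, 1.0]] [[400.56866919325887, 0.0, 274.90027981735216], [0.0, 400.56866919325887, 207.43009746345905], [0.0, 0.0, 1.0]]
```

View pics/scene0.png

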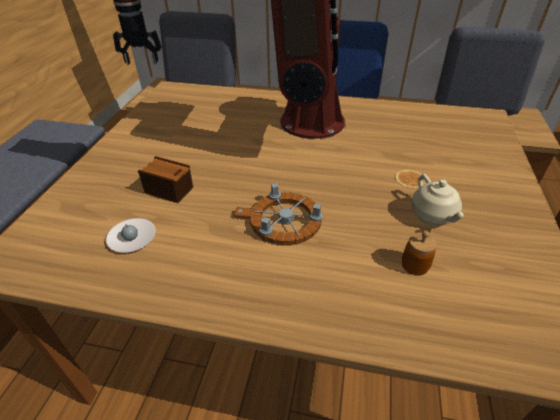

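View pics/side0.png

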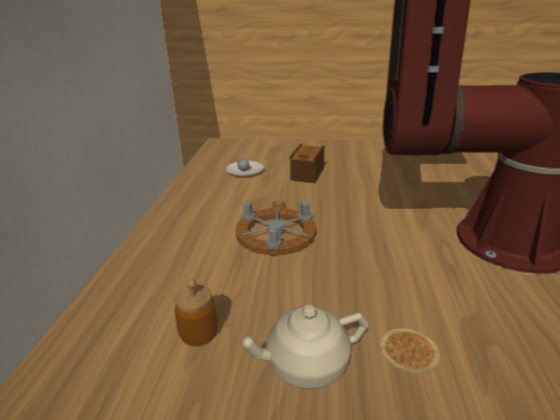

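The scene view shows the stand: ear at left (240,213), then clockwise peg_1 (275,191), peg_2 (316,212) and peg_3 (266,227), with the hub at (286,216). The side view agrees: ear at (279,206), hub at (276,229).

```bash
cat > h.py <<'E'
import numpy as np
def cloud(d):
    K=d["camera_matrix"];z=d["range_z"];v,u=np.mgrid[:z.shape[0],:z.shape[1]]
    p=np.stack([(u-K[0,2])*z/K[0,0],(v-K[1,2])*z/K[1,1],z],-1)
    E=d["extrinsics"];return (p-E[:3,3])@E[:3,:3]   # R^T (p-t)
E
python3 - <<'E'
import numpy as np;from h import *
from scipy.optimize import least_squares
for n,box in(("scene",(175,250,225,335)),("side",(190,260,225,325))):
    d=np.load(n+"0.npz");w=cloud(d)[box[0]:box[2],box[1]:box[3]].reshape(-1,3)
    hub=None
    t=w[(w[:,2]>45)&(w[:,2]<80)]
    rim=w[(w[:,2]>15)&(w[:,2]<27)]
    # cluster
    import cv2
    cr,lab,c=cv2.kmeans(t[:,:2].astype(np.float32),3,None,(3,50,.1),5,cv2.KMEANS_PP_CENTERS)
    print(n,len(t),[(c[i].round(1),(lab==i).sum(),t[lab[:,0]==i][:,2].max().round(1)) for i in range(3)],c.mean(0))
    print("rim",rim.min(0),rim.max(0))
    print("tops",[t[(lab[:,0]==i)&(t[:,2]>61)][:,:2].mean(0).round(1) for i in range(3)])
E
```

```text
scene 201 [(array([566.2,  92.7], dtype=float32), np.int64(71), np.float64(69.2)), (array([500.1, -37.8], dtype=float32), np.int64(69), np.float64(68.6)), (array([644.5, -29.7], dtype=float32), np.int64(61), np.float64(68.8))] [570.2588     8.375207]
rim [468.0278238  -97.14220964  15.10971293] [623.5685739  107.89130001  26.99677823]
tops [array([563.4,  93. ]), array([497.7, -38.2]), array([643.9, -30.4])]
side 83 [(array([505.5, -39.2], dtype=float32), np.int64(23), np.float64(66.1)), (array([500.9, -27.7], dtype=float32), np.int64(28), np.float64(66.2)), (array([492.4, -31.7], dtype=float32), np.int64(32), np.float64(67.0))] [499.58194  -32.873825]
rim [ 472.34582521 -136.51029055   15.0215231 ] [619.14770523  -1.21612832  26.97831933]
tops [array([502.8, -40.5]), array([500.2, -28.5]), array([493. , -33.3])]
```

>>> step_arm --motion '[[[-1,0.0338,-0.0316,0.002,0,0,0],[-1,0.0338,-0.0316,0.002,0,0,0],[-1,0.0338,-0.0316,0.002,0,0,0],[-1,0.0338,-0.0316,0.002,0,0,0],[-1,0.0338,-0.0316,0.002,0,0,0],[-1,0.0338,-0.0316,0.002,0,0,0],[-1,0.0338,-0.0316,0.002,0,0,0],[-1,0.0338,-0.0316,0.002,0,0,0],[-1,0.0338,-0.0316,0.002,0,0,0],[-1,0.0338,-0.0316,0.002,0,0,0],[-1,0.0338,-0.0316,0.002,0,0,0],[-1,0.0338,-0.0316,0.002,0,0,0],[-1,0.0338,-0.0316,0.002,0,0,0],[-1,0.0338,-0.0316,0.002,0,0,0],[-1,0,0,0,0,0,0]]]'

```text
time_s: 1.6
tool_pos: [498.6, -31.8, 202.3]
tool_rot: [-3.14, 0.0, 0.254]
ft_force: [-0.5, -0.6, 0.4]
gripper_width: 85.3
finger_force: 0.0
```

```bash
python3 - <<'E'
from cell import r,cams
import cv2,numpy as np
from h import *
s=r.state();print(s['time_s'],s['q'].round(3),s['tool_pos'].round(1),s['tool_rot'].round(4),s['ft_torque'])
d=cams.get_image("wrist");cv2.imwrite("pics/w1.png",d["color"][:,:,::-1]);np.savez("w1.npz",**d)
print(d["extrinsics"].round(3).tolist())
E
```

```text
1.6 [-3.270e-01 -2.060e-01 -2.560e-01  1.522e+00  1.000e-03  2.560e+00] [498.6 -31.8 202.3] [-3.140e+00  4.000e-04  2.544e-01] [-0.00504095  0.0499417  -0.07657013]
[[0.252, -0.968, -0.001, -158.102], [-0.917, -0.239, 0.32, 416.67], [-0.31, -0.08, -0.947, 505.363], [0.0, 0.0, 0.0, 1.0]]
```

View pics/w1.png

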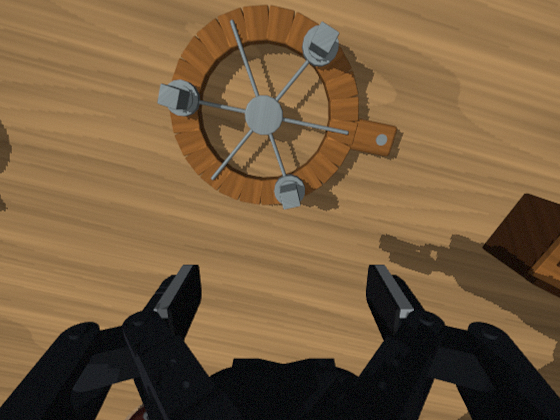

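The wrist view shows the ear at (378,138) and hub at (263,115). Clockwise from the ear are peg_1 (289,191), peg_2 (178,97) and peg_3 (322,42). I'll measure the peg tops.

```bash
cat >> h.py <<'E'
def pegs(d,seeds,lo=60.5):
    import cv2
    w=cloud(d).reshape(-1,3);t=w[(w[:,2]>lo)&(w[:,2]<72)];out=[]
    for s in seeds:
        a=t[np.linalg.norm(t[:,:2]-s,axis=1)<24]
        if len(a)<10: out.append(None);continue
        (c,sz,ang)=cv2.minAreaRect(a[:,:2].astype(np.float32)); out.append((np.round(c,1),np.round(sz,1),round(ang%90,1),len(a),a[:,2].max().round(1),np.median(a[:,2]).round(1)))
    return out
E
python3 - <<'E'
from h import *
d=np.load("w1.npz")
for p in pegs(d,[(498,-36),(563,93),(643,-30)]):print(p)
w=cloud(d)
for v,u in((115,263),(138,385),(191,289)):print(w[v,u].round(1))
E
```

```text
(array([498.4, -40.1]), array([18.3, 18. ]), 27.6, 318, np.float64(67.0), np.float64(64.8))
(array([564.1,  90.9]), array([18.3, 17.9]), 86.9, 447, np.float64(67.3), np.float64(64.7))
(array([644.6, -31.7]), array([18. , 18.1]), 76.2, 524, np.float64(67.1), np.float64(64.9))
[568.3   6.5  29.8]
[ 578.4 -127.2   20.7]
[505.6 -37.5  64.9]
```

>>> step_arm --motion '[[[-1,0,0,0,0,0,-8.4],[-1,0,0,0,0,0,-8.4],[-1,0,0,0,0,0,-8.4],[-1,0,0,0,0,0,-8.4],[-1,0,0,0,0,0,-8.4],[-1,0,0,0,0,0,-8.4],[-1,0,0,0,0,0,-8.4],[-1,0,0,0,0,0,-8.4],[-1,0,0,0,0,0,-8.4],[-1,0,0,0,0,0,-8.4],[-1,0,0,0,0,0,-8.4],[-1,0,0,0,0,0,-8.4],[-1,0,0,0,0,0,-8.4],[-1,0,0,0,0,0,-8.4],[-1,0,0,0,0,0,-8.4],[-1,0,0,0,0,0,-8.4],[-1,0,0,0,0,0,-8.4],[-1,0,0,0,0,0,-8.4],[-1,0,0,0,0,0,-8.4],[-1,0,0,0,0,0,-8.4]]]'

```text
time_s: 3.65
tool_pos: [496.9, -37.5, 203.2]
tool_rot: [-3.141, -0.0, -3.098]
ft_force: [-0.0, 0.1, 1.2]
gripper_width: 85.6
finger_force: 0.0
```

>>> step_arm --motion '[[[-1,0,0,0,0,0,-8.4],[-1,0,0,0,0,0,-8.4],[-1,0,0,0,0,0,-8.4],[-1,0.004,-0.0073,0.03,0,0,0],[-1,0,0,0.03,0,0,0],[-1,0,0,0,0,0,0]]]'

```text
time_s: 4.25
tool_pos: [494.5, -44.9, 139.4]
tool_rot: [3.137, -0.005, -2.664]
ft_force: [-1.5, 0.3, -0.1]
gripper_width: 85.5
finger_force: 0.0
```

```bash
python3 - <<'E'
from cell import r,cams
from h import *
s=r.state();print(s['time_s'],s['q'].round(3),s['tool_pos'].round(1),np.degrees(s['tool_rot']).round(2),s['ft_torque'])
d=cams.get_image("wrist")
for p in pegs(d,[(498,-40)]):print(p)
E
```

```text
4.25 [-0.354 -0.204 -0.368  1.413 -0.    -0.832] [494.5 -44.9 139.4] [ 179.74   -0.26 -152.65] [-0.05160678  0.01939532  0.034772  ]
(array([496.7, -40.3]), array([17.8, 17.1]), 27.6, 476, np.float64(66.5), np.float64(64.8))
```

>>> step_arm --motion '[[[-1,-0.005,0.0027,0.01,0,0,0],[-1,0,0,0.03,0,0,0],[-1,0,0,0.03,0,0,0],[-1,0,0,0.02,0,0,0],[-1,0,0,0.01,0,0,0],[-1,0,0,0,0,0,0]]]'

```text
time_s: 4.9
tool_pos: [500.3, -39.7, 43.0]
tool_rot: [3.141, -0.001, -2.662]
ft_force: [0.0, 0.2, 0.4]
gripper_width: 85.3
finger_force: 0.0
```

>>> step_arm --motion '[[[-1,0.002,0.0005,0.004,0,0,0],[-1,0,0,0,0,0,0],[1,0,0,0,0,0,0],[1,0,0,0,0,0,0],[1,0,0,0,0,0,0],[1,0,0,0,0,0,0],[1,0,0,0,0,0,0],[1,0,0,0,0,0,0]]]' --squeeze 45

```text
time_s: 5.7
tool_pos: [497.7, -38.7, 39.7]
tool_rot: [3.138, 0.0, -2.661]
ft_force: [-6.5, 8.9, 10.4]
gripper_width: 16.8
finger_force: 45.2
```

```bash
cat > st.py <<'E'
from cell import r
import numpy as np
s=r.state();print(s['time_s'],s['q'].round(3),s['tool_pos'].round(1),"yaw",np.degrees(s['tool_rot']).round(2),"F",s['ft_force'].round(1),"T",s['ft_torque'].round(3),"tau6",s['tau'].round(3)[3:],"w",round(s['gripper_width'],1),s['finger_force'])
E
python3 st.py
```

```text
5.7 [-0.342 -0.147 -0.5    1.219  0.003 -0.822] [497.7 -38.7  39.7] yaw [ 1.7980e+02  2.0000e-02 -1.5248e+02] F [-6.5  8.9 10.4] T [1.867 1.307 0.063] tau6 [-3.883 -1.885  0.077] w 16.8 45.179792046546936
```

>>> step_arm --motion '[[[1,0,0.001,0,0,0,4],[1,0,0,0,0,0,4],[1,0,0,0,0,0,4]]]'

```text
time_s: 6.0
tool_pos: [497.6, -38.7, 39.7]
tool_rot: [3.14, -0.0, -2.874]
ft_force: [-4.1, 5.1, 7.8]
gripper_width: 17.0
finger_force: 44.7
```

```bash
python3 st.py
```

```text
6.0 [-3.410e-01 -1.480e-01 -5.020e-01  1.218e+00  1.000e-03 -6.090e-01] [497.6 -38.7  39.7] yaw [ 1.7992e+02 -2.0000e-02 -1.6465e+02] F [-4.1  5.1  7.8] T [0.863 0.88  0.312] tau6 [-2.382 -0.796 -0.835] w 17.0 44.7158807516098
```

>>> step_arm --motion '[[[1,0,0,0,0,0,4],[1,0,0,0,0,0,4]]]'

```text
time_s: 6.2
tool_pos: [497.6, -38.7, 39.8]
tool_rot: [3.14, -0.0, -3.013]
ft_force: [-3.0, 4.2, 7.7]
gripper_width: 17.2
finger_force: 44.8
```

```bash
python3 st.py
```

```text
6.2 [-3.410e-01 -1.480e-01 -5.020e-01  1.218e+00  1.000e-03 -4.690e-01] [497.6 -38.7  39.8] yaw [ 1.7993e+02 -3.0000e-02 -1.7265e+02] F [-3.   4.2  7.7] T [0.847 0.884 0.313] tau6 [-2.411 -0.752 -0.833] w 17.2 44.77979063987732
```

>>> step_arm --motion '[[[1,0,0,0,0,0,4],[1,0,0,0,0,0,4]]]'

```text
time_s: 6.4
tool_pos: [497.6, -38.7, 39.7]
tool_rot: [3.14, -0.001, 3.13]
ft_force: [-4.9, 5.2, 7.2]
gripper_width: 17.3
finger_force: 44.8
```

```bash
python3 st.py
```

```text
6.4 [-3.410e-01 -1.480e-01 -5.020e-01  1.218e+00  1.000e-03 -3.300e-01] [497.6 -38.7  39.7] yaw [ 1.7993e+02 -4.0000e-02  1.7935e+02] F [-4.9  5.2  7.2] T [0.84  0.949 0.352] tau6 [-2.444 -0.704 -0.832] w 17.3 44.79311227798462
```

>>> step_arm --motion '[[[1,0,0,0,0,0,4],[1,0,0,0,0,0,4]]]'

```text
time_s: 6.6
tool_pos: [497.5, -38.7, 39.7]
tool_rot: [3.141, -0.001, 2.991]
ft_force: [-4.8, 3.6, 8.9]
gripper_width: 17.0
finger_force: 44.8
```

```bash
python3 st.py
```

```text
6.6 [-3.410e-01 -1.480e-01 -5.020e-01  1.218e+00  1.000e-03 -1.900e-01] [497.5 -38.7  39.7] yaw [ 1.7994e+02 -6.0000e-02  1.7135e+02] F [-4.8  3.6  8.9] T [0.799 0.977 0.335] tau6 [-2.486 -0.658 -0.832] w 17.0 44.80094790458679
```

>>> step_arm --motion '[[[1,0,0,0,0,0,4],[1,0,0,0,0,0,4]]]'

```text
time_s: 6.8
tool_pos: [497.5, -38.7, 39.7]
tool_rot: [3.141, -0.001, 2.851]
ft_force: [-5.0, 5.1, 7.5]
gripper_width: 17.3
finger_force: 44.8
```

```bash
python3 st.py
```

```text
6.8 [-3.410e-01 -1.480e-01 -5.020e-01  1.218e+00  1.000e-03 -5.000e-02] [497.5 -38.7  39.7] yaw [ 1.7995e+02 -6.0000e-02  1.6335e+02] F [-5.   5.1  7.5] T [0.781 1.011 0.307] tau6 [-2.536 -0.616 -0.832] w 17.3 44.810296297073364
```

>>> step_arm --motion '[[[1,0,0,0,0,0,4],[1,0,0,0,0,0,4]]]'

```text
time_s: 7.0
tool_pos: [497.5, -38.8, 39.7]
tool_rot: [3.141, -0.001, 2.711]
ft_force: [-5.5, 4.3, 7.6]
gripper_width: 17.0
finger_force: 44.8
```

```bash
python3 st.py
```

```text
7.0 [-3.410e-01 -1.480e-01 -5.020e-01  1.218e+00  1.000e-03  8.900e-02] [497.5 -38.8  39.7] yaw [ 1.7997e+02 -7.0000e-02  1.5535e+02] F [-5.5  4.3  7.6] T [0.774 1.117 0.354] tau6 [-2.594 -0.579 -0.832] w 17.0 44.822330474853516
```

>>> step_arm --motion '[[[1,0,0,0,0,0,4],[1,0,0,0,0,0,4]]]'

```text
time_s: 7.2
tool_pos: [497.5, -38.8, 39.7]
tool_rot: [3.141, -0.001, 2.572]
ft_force: [-4.4, 4.9, 7.8]
gripper_width: 17.5
finger_force: 44.8
```

```bash
python3 st.py
```

```text
7.2 [-3.410e-01 -1.480e-01 -5.020e-01  1.218e+00  1.000e-03  2.290e-01] [497.5 -38.8  39.7] yaw [ 1.7998e+02 -8.0000e-02  1.4735e+02] F [-4.4  4.9  7.8] T [0.753 1.096 0.326] tau6 [-2.66  -0.549 -0.832] w 17.5 44.84396517276764
```

>>> step_arm --motion '[[[1,0,0,0,0,0,4],[1,0,0,0,0,0,4]]]'

```text
time_s: 7.4
tool_pos: [497.5, -38.8, 39.7]
tool_rot: [3.141, -0.001, 2.432]
ft_force: [-5.1, 4.9, 8.1]
gripper_width: 17.3
finger_force: 44.9
```

```bash
python3 st.py
```

```text
7.4 [-3.410e-01 -1.480e-01 -5.020e-01  1.218e+00  1.000e-03  3.690e-01] [497.5 -38.8  39.7] yaw [ 1.7999e+02 -8.0000e-02  1.3935e+02] F [-5.1  4.9  8.1] T [0.754 1.158 0.33 ] tau6 [-2.73  -0.525 -0.832] w 17.3 44.88042891025543
```

>>> step_arm --motion '[[[1,0,0,0,0,0,4],[1,0,0,0,0,0,4]]]'

```text
time_s: 7.6
tool_pos: [497.4, -38.8, 39.7]
tool_rot: [-3.141, -0.001, 2.292]
ft_force: [-4.9, 3.7, 7.8]
gripper_width: 16.9
finger_force: 44.9
```

```bash
python3 st.py
```

```text
7.6 [-3.410e-01 -1.480e-01 -5.020e-01  1.218e+00  1.000e-03  5.080e-01] [497.4 -38.8  39.7] yaw [-1.7999e+02 -8.0000e-02  1.3135e+02] F [-4.9  3.7  7.8] T [0.774 1.235 0.351] tau6 [-2.805 -0.508 -0.832] w 16.9 44.91671025753021
```

>>> step_arm --motion '[[[1,0,0,0,0,0,4],[1,0,0,0,0,0,4]]]'

```text
time_s: 7.8
tool_pos: [497.4, -38.8, 39.7]
tool_rot: [-3.141, -0.001, 2.153]
ft_force: [-5.7, 4.9, 8.4]
gripper_width: 17.2
finger_force: 45.0
```

```bash
python3 st.py
```

```text
7.8 [-3.410e-01 -1.480e-01 -5.020e-01  1.219e+00  1.000e-03  6.480e-01] [497.4 -38.8  39.7] yaw [-1.7998e+02 -8.0000e-02  1.2335e+02] F [-5.7  4.9  8.4] T [0.784 1.271 0.374] tau6 [-2.881 -0.5   -0.831] w 17.2 44.95384454727173
```

>>> step_arm --motion '[[[1,0,0,0,0,0,4],[1,0,0,0,0,0,4]]]'

```text
time_s: 8.0
tool_pos: [497.4, -38.8, 39.7]
tool_rot: [-3.141, -0.001, 2.013]
ft_force: [-5.7, 4.3, 8.5]
gripper_width: 17.1
finger_force: 45.1
```

```bash
python3 st.py
```

```text
8.0 [-0.341 -0.148 -0.502  1.219  0.     0.787] [497.4 -38.8  39.7] yaw [-1.7996e+02 -8.0000e-02  1.1535e+02] F [-5.7  4.3  8.5] T [0.785 1.366 0.397] tau6 [-2.891 -0.415 -0.675] w 17.1 45.050861835479736
```

>>> step_arm --motion '[[[1,0,0,0,0,0,4],[1,0,0,0,0,0,4]]]'

```text
time_s: 8.2
tool_pos: [497.4, -38.8, 39.7]
tool_rot: [-3.141, -0.001, 1.874]
ft_force: [-5.4, 3.1, 8.4]
gripper_width: 17.0
finger_force: 45.1
```

```bash
python3 st.py
```

```text
8.2 [-0.341 -0.148 -0.502  1.219  0.     0.927] [497.4 -38.8  39.7] yaw [-1.7995e+02 -7.0000e-02  1.0736e+02] F [-5.4  3.1  8.4] T [0.682 1.393 0.492] tau6 [-2.977 -0.401 -0.679] w 17.0 45.10066330432892
```

>>> step_arm --motion '[[[1,0,0,0,0,0,4],[1,0,0,0,0,0,4]]]'

```text
time_s: 8.4
tool_pos: [497.3, -38.8, 39.7]
tool_rot: [-3.14, -0.001, 1.734]
ft_force: [-6.0, 3.8, 8.8]
gripper_width: 17.5
finger_force: 45.1
```

```bash
python3 st.py
```

```text
8.4 [-0.341 -0.148 -0.502  1.219  0.     1.067] [497.3 -38.8  39.7] yaw [-1.7993e+02 -7.0000e-02  9.9360e+01] F [-6.   3.8  8.8] T [0.786 1.44  0.45 ] tau6 [-3.066 -0.404 -0.668] w 17.5 45.147660970687866
```

>>> step_arm --motion '[[[1,0,0,0,0,0,4],[1,0,0,0,0,0,4]]]'

```text
time_s: 8.6
tool_pos: [497.3, -38.8, 39.7]
tool_rot: [-3.14, -0.001, 1.595]
ft_force: [-5.7, 3.5, 8.1]
gripper_width: 17.4
finger_force: 45.2
```

```bash
python3 st.py
```

```text
8.6 [-0.341 -0.148 -0.502  1.219  0.     1.206] [497.3 -38.8  39.7] yaw [-1.7992e+02 -6.0000e-02  9.1360e+01] F [-5.7  3.5  8.1] T [0.835 1.411 0.479] tau6 [-3.154 -0.416 -0.657] w 17.4 45.19253969192505
```

>>> step_arm --motion '[[[1,0,0,0,0,0,4],[1,0,0,0,0,0,4]]]'

```text
time_s: 8.8
tool_pos: [497.3, -38.7, 39.7]
tool_rot: [-3.14, -0.001, 1.455]
ft_force: [-6.6, 2.7, 8.2]
gripper_width: 17.2
finger_force: 45.2
```

```bash
python3 st.py
```

```text
8.8 [-3.410e-01 -1.480e-01 -5.020e-01  1.219e+00  1.000e-03  1.346e+00] [497.3 -38.7  39.7] yaw [-1.7991e+02 -5.0000e-02  8.3360e+01] F [-6.6  2.7  8.2] T [0.825 1.496 0.486] tau6 [-3.239 -0.438 -0.646] w 17.2 45.234864950180054
```

>>> step_arm --motion '[[[1,0,0,0,0,0,4],[1,0,0,0,0,0,4]]]'

```text
time_s: 9.0
tool_pos: [497.2, -38.7, 39.7]
tool_rot: [-3.14, -0.001, 1.315]
ft_force: [-5.4, 4.3, 10.0]
gripper_width: 17.1
finger_force: 45.3
```

```bash
python3 st.py
```

```text
9.0 [-3.410e-01 -1.480e-01 -5.020e-01  1.219e+00  1.000e-03  1.485e+00] [497.2 -38.7  39.7] yaw [-1.799e+02 -4.000e-02  7.536e+01] F [-5.4  4.3 10. ] T [0.905 1.49  0.501] tau6 [-3.318 -0.467 -0.636] w 17.1 45.27515530586243
```

>>> step_arm --motion '[[[1,0,0,0,0,0,4],[1,0,0,0,0,0,4]]]'

```text
time_s: 9.2
tool_pos: [497.2, -38.7, 39.7]
tool_rot: [-3.14, -0.0, 1.176]
ft_force: [-6.2, 3.6, 9.6]
gripper_width: 17.1
finger_force: 45.3
```

```bash
python3 st.py
```

```text
9.2 [-3.410e-01 -1.480e-01 -5.020e-01  1.219e+00  1.000e-03  1.625e+00] [497.2 -38.7  39.7] yaw [-1.7989e+02 -3.0000e-02  6.7360e+01] F [-6.2  3.6  9.6] T [0.915 1.535 0.497] tau6 [-3.391 -0.504 -0.625] w 17.1 45.31115770339966
```

>>> step_arm --motion '[[[1,0,0,0,0,0,4],[1,0,0,0,0,0,4]]]'

```text
time_s: 9.4
tool_pos: [497.2, -38.7, 39.7]
tool_rot: [-3.14, -0.0, 1.036]
ft_force: [-6.9, 3.1, 10.1]
gripper_width: 17.2
finger_force: 45.3
```

```bash
python3 st.py
```

```text
9.4 [-3.410e-01 -1.480e-01 -5.020e-01  1.219e+00  1.000e-03  1.765e+00] [497.2 -38.7  39.7] yaw [-1.7989e+02 -1.0000e-02  5.9360e+01] F [-6.9  3.1 10.1] T [1.038 1.555 0.584] tau6 [-3.455 -0.548 -0.614] w 17.2 45.343939661979675
```

>>> step_arm --motion '[[[1,0,0,0,0,0,4],[1,0,0,0,0,0,4]]]'

```text
time_s: 9.6
tool_pos: [497.2, -38.6, 39.7]
tool_rot: [-3.139, -0.0, 0.897]
ft_force: [-6.6, 4.1, 9.1]
gripper_width: 17.1
finger_force: 45.4
```

```bash
python3 st.py
```

```text
9.6 [-3.410e-01 -1.480e-01 -5.020e-01  1.219e+00  1.000e-03  1.904e+00] [497.2 -38.6  39.7] yaw [-179.88   -0.     51.37] F [-6.6  4.1  9.1] T [1.023 1.545 0.59 ] tau6 [-3.509 -0.598 -0.604] w 17.1 45.372337102890015
```

>>> step_arm --motion '[[[1,0,0,0,0,0,4],[1,0,0,0,0,0,4]]]'

```text
time_s: 9.8
tool_pos: [497.2, -38.6, 39.7]
tool_rot: [-3.139, 0.0, 0.757]
ft_force: [-6.7, 3.5, 10.4]
gripper_width: 17.0
finger_force: 45.4
```

```bash
python3 st.py
```

```text
9.8 [-3.410e-01 -1.480e-01 -5.020e-01  1.219e+00  1.000e-03  2.044e+00] [497.2 -38.6  39.7] yaw [-1.7988e+02  1.0000e-02  4.3370e+01] F [-6.7  3.5 10.4] T [1.086 1.546 0.59 ] tau6 [-3.552 -0.653 -0.593] w 17.0 45.39961338043213
```

>>> step_arm --motion '[[[1,0,0,0,0,0,4],[1,0,0,0,0,0,4],[1,0,0,0,0,0,4],[1,0,0,0,0,0,4],[1,0,0,0,0,0,2.6],[1,0,0,0,0,0,0]]]'

```text
time_s: 10.4
tool_pos: [497.1, -38.5, 39.7]
tool_rot: [-3.139, 0.001, 0.433]
ft_force: [-6.8, 5.6, 9.9]
gripper_width: 17.2
finger_force: 45.2
```

```bash
python3 st.py
```

```text
10.4 [-3.410e-01 -1.480e-01 -5.020e-01  1.219e+00  1.000e-03  2.367e+00] [497.1 -38.5  39.7] yaw [-1.7988e+02  5.0000e-02  2.4830e+01] F [-6.8  5.6  9.9] T [1.222 1.535 0.349] tau6 [-3.65  -0.803  0.922] w 17.2 45.2474319934845
```

>>> step_arm --motion '[[[-1,0,0,0,0,0,0],[-1,0,0,0,0,0,0],[-1,0,0,0,0,0,0],[-1,0,0,0,0,0,0],[-1,0,0,-0.03,0,0,0],[-1,0,0,-0.05,0,0,0],[-1,0,0,-0.05,0,0,0],[-1,0,0,-0.03,0,0,0],[-1,0,0,0,0,0,0]]]'

```text
time_s: 11.3
tool_pos: [500.3, -40.3, 204.4]
tool_rot: [3.136, -0.005, 0.434]
ft_force: [0.9, 0.1, -0.5]
gripper_width: 85.8
finger_force: 0.0
```

```bash
python3 st.py; python3 - <<'E'
from cell import r,cams
from h import *
d=cams.get_image("wrist")
for p in pegs(d,[(498,-40),(564,91),(644,-31)]):print(p)
E
```

```text
11.3 [-0.342 -0.211 -0.256  1.518 -0.     2.366] [500.3 -40.3 204.4] yaw [179.68  -0.31  24.85] F [ 0.9  0.1 -0.5] T [-0.006  0.012  0.042] tau6 [ 1.173 -0.005  0.   ] w 85.8 0.0
(array([498.1, -39.8]), array([18.4, 17.3]), 24.7, 312, np.float64(66.7), np.float64(64.9))
(array([564.1,  91. ]), array([18.5, 18. ]), 86.4, 471, np.float64(67.6), np.float64(64.8))
(array([644.9, -31.7]), array([17.9, 18.5]), 75.1, 501, np.float64(66.8), np.float64(64.8))
```

>>> step_arm --motion '[[[-1,0.0376,-0.0308,0,0,0,0],[-1,0.0376,-0.0308,0,0,0,0],[-1,0.0376,-0.0308,0,0,0,0],[-1,0,0,0,0,0,-8.34],[-1,0,0,0,0,0,-8.34],[-1,0,0,0,0,0,-8.34],[-1,0,0,0,0,0,-8.34],[-1,0,0,0,0,0,-8.34],[-1,0,0,0,0,0,-8.34],[-1,0,0,0,0,0,-8.34],[-1,0,0,0,0,0,-8.34],[-1,0,0,0,0,0,-8.34],[-1,0,0,0,0,0,-8.34],[-1,0,0,0,0,0,-8.34],[-1,0,0,0,0,0,-8.34],[-1,0,0,0,0,0,-8.34],[-1,0,0,0,0,0,-8.34],[-1,0,0,0,0,0,-8.34],[-1,0,0,0,0,0,-8.34],[-1,0,0,0,0,0,-8.34]]]'

```text
time_s: 13.35
tool_pos: [560.8, 91.8, 197.4]
tool_rot: [-3.141, -0.002, 2.914]
ft_force: [-0.4, 0.7, 0.3]
gripper_width: 85.3
finger_force: 0.0
```

>>> step_arm --motion '[[[-1,0,0,0,0,0,-8.34],[-1,0,0,0,0,0,-8.34],[-1,0,0,0,0,0,-8.34],[-1,0,0,0,0,0,-8.34],[-1,0,0,0,0,0,-8.34],[-1,0,0,0,0,0,-8.34],[-1,0,0,0,0,0,-8.34],[-1,0,0,0,0,0,-8.34],[-1,0,0,0,0,0,-8.34],[-1,0,0,0,0,0,-8.34],[-1,0,0,0,0,0,-8.34],[-1,0,0,0,0,0,-8.34],[-1,0,0,0.03,0,0,0],[-1,0,0,0.03,0,0,0],[-1,0,0,0,0,0,0],[-1,0,0,0,0,0,0]]]'

```text
time_s: 14.95
tool_pos: [560.6, 91.8, 138.5]
tool_rot: [3.139, -0.0, -1.628]
ft_force: [-0.8, -0.3, 0.4]
gripper_width: 85.5
finger_force: 0.0
```

```bash
python3 st.py; python3 - <<'E'
from cell import r,cams
from h import *
d=cams.get_image("wrist")
for p in pegs(d,[(564,91)]):print(p)
E
```

```text
14.95 [-0.068  0.013 -0.166  1.395 -0.    -1.581] [560.6  91.8 138.5] yaw [179.86  -0.   -93.29] F [-0.8 -0.3  0.4] T [-0.034 -0.015  0.013] tau6 [-0.118 -0.002 -0.001] w 85.5 0.0
(array([563.4,  90.6]), array([18.5, 17.7]), 84.4, 495, np.float64(66.7), np.float64(64.8))
```

>>> step_arm --motion '[[[-1,0.0008,-0.0034,0.01,0,0,0],[-1,0,0,0.03,0,0,0],[-1,0,0,0.03,0,0,0],[-1,0,0,0.02,0,0,0],[-1,0,0,0.009,0,0,0],[-1,0,0,0,0,0,0],[-1,0,0,0,0,0,0]]]'

```text
time_s: 15.7
tool_pos: [565.8, 90.7, 41.6]
tool_rot: [-3.14, -0.0, -1.628]
ft_force: [1.0, 0.6, -0.3]
gripper_width: 85.3
finger_force: 0.0
```

>>> step_arm --motion '[[[-1,0,0.0015,0.002,0,0,0],[-1,0,0,0,0,0,0],[1,0,0,0,0,0,0],[1,0,0,0,0,0,0],[1,0,0,0,0,0,0],[1,0,0,0,0,0,0],[1,0,0,0,0,0,0],[1,0,0,0,0,0,0]]]' --squeeze 45

```text
time_s: 16.5
tool_pos: [563.4, 90.8, 38.4]
tool_rot: [-3.141, -0.0, -1.628]
ft_force: [-0.6, -0.7, 1.8]
gripper_width: 17.4
finger_force: 46.6
```

```bash
python3 st.py
```

```text
16.5 [-0.069  0.073 -0.288  1.209 -0.    -1.583] [563.4  90.8  38.4] yaw [-1.7999e+02 -1.0000e-02 -9.3290e+01] F [-0.6 -0.7  1.8] T [-0.002  0.147  0.03 ] tau6 [-0.222  0.011  0.003] w 17.4 46.565707325935364
```

>>> step_arm --motion '[[[1,0,0,0,0,0,4],[1,0,0,0,0,0,4],[1,0,0,0,0,0,4]]]'

```text
time_s: 16.8
tool_pos: [563.0, 91.0, 38.4]
tool_rot: [3.141, -0.0, -1.84]
ft_force: [-2.8, -0.2, 4.2]
gripper_width: 17.2
finger_force: 46.9
```

```bash
python3 st.py
```

```text
16.8 [-0.069  0.073 -0.288  1.21  -0.    -1.371] [563.   91.   38.4] yaw [ 1.7997e+02 -2.0000e-02 -1.0541e+02] F [-2.8 -0.2  4.2] T [0.042 0.633 0.371] tau6 [-1.388  0.04  -0.829] w 17.2 46.85035228729248
```

Now 4° steps, torque read at each; to keep speed alike, two rows of 2° would change it, so single 4° rows.

>>> step_arm --motion '[[[1,0,0,0,0,0,4]]]'

```text
time_s: 16.9
tool_pos: [562.9, 91.0, 38.4]
tool_rot: [3.141, -0.0, -1.91]
ft_force: [-3.1, -0.7, 4.8]
gripper_width: 17.4
finger_force: 47.0
```

```bash
sed -i 's/^s=.*/s=r.state();print(s["time_s"],"q6",s["q"][5].round(3),"yaw",np.degrees(s["tool_rot"][2]).round(2),"F",s["ft_force"].round(1),"Tz",s["ft_torque"][2].round(3),"tau6",s["tau"][5].round(4))/' st.py; python3 st.py
```

```text
16.9 q6 -1.301 yaw -109.42 F [-3.1 -0.7  4.8] Tz 0.387 tau6 -0.8243
```

>>> step_arm --motion '[[[1,0,0,0,0,0,4]]]'

```text
time_s: 17.0
tool_pos: [562.7, 91.0, 38.4]
tool_rot: [3.141, -0.0, -1.979]
ft_force: [-4.7, -0.1, 4.9]
gripper_width: 17.2
finger_force: 47.1
```

```bash
python3 st.py
```

```text
17.0 q6 -1.231 yaw -113.41 F [-4.7 -0.1  4.9] Tz 0.321 tau6 -0.8229
```

>>> step_arm --motion '[[[1,0,0,0,0,0,4]]]'

```text
time_s: 17.1
tool_pos: [562.6, 91.1, 38.4]
tool_rot: [3.14, -0.001, -2.049]
ft_force: [-4.0, 1.0, 5.8]
gripper_width: 17.4
finger_force: 47.1
```

```bash
python3 st.py
```

```text
17.1 q6 -1.161 yaw -117.41 F [-4.   1.   5.8] Tz 0.342 tau6 -0.8212
```

>>> step_arm --motion '[[[1,0,0,0,0,0,4]]]'

```text
time_s: 17.2
tool_pos: [562.5, 91.2, 38.4]
tool_rot: [3.14, -0.001, -2.119]
ft_force: [-6.1, 1.3, 5.8]
gripper_width: 17.2
finger_force: 47.2
```

```bash
python3 st.py
```

```text
17.2 q6 -1.091 yaw -121.41 F [-6.1  1.3  5.8] Tz 0.242 tau6 -0.8198
```

>>> step_arm --motion '[[[1,0,0,0,0,0,4]]]'

```text
time_s: 17.3
tool_pos: [562.4, 91.2, 38.4]
tool_rot: [3.14, -0.001, -2.189]
ft_force: [-5.7, 0.6, 7.6]
gripper_width: 17.2
finger_force: 47.3
```

```bash
python3 st.py
```

```text
17.3 q6 -1.022 yaw -125.4 F [-5.7  0.6  7.6] Tz 0.335 tau6 -0.8195
```

>>> step_arm --motion '[[[1,0,0,0,0,0,4]]]'

```text
time_s: 17.4
tool_pos: [562.3, 91.3, 38.4]
tool_rot: [3.14, -0.001, -2.258]
ft_force: [-7.2, 1.4, 6.4]
gripper_width: 17.4
finger_force: 47.4
```

```bash
python3 st.py
```

```text
17.4 q6 -0.952 yaw -129.4 F [-7.2  1.4  6.4] Tz 0.313 tau6 -0.8184
```

>>> step_arm --motion '[[[1,0,0,0,0,0,4]]]'

```text
time_s: 17.5
tool_pos: [562.2, 91.4, 38.4]
tool_rot: [3.139, -0.001, -2.328]
ft_force: [-8.1, 2.0, 8.0]
gripper_width: 17.1
finger_force: 47.4
```

```bash
python3 st.py
```

```text
17.5 q6 -0.882 yaw -133.39 F [-8.1  2.   8. ] Tz 0.291 tau6 -0.8166
```

>>> step_arm --motion '[[[1,0,0,0,0,0,4]]]'

```text
time_s: 17.6
tool_pos: [562.1, 91.5, 38.4]
tool_rot: [3.139, -0.001, -2.398]
ft_force: [-8.1, 2.2, 7.2]
gripper_width: 17.3
finger_force: 47.5
```

```bash
python3 st.py
```

```text
17.6 q6 -0.812 yaw -137.39 F [-8.1  2.2  7.2] Tz 0.362 tau6 -0.8163
```

>>> step_arm --motion '[[[1,0,0,0,0,0,4]]]'

```text
time_s: 17.7
tool_pos: [562.0, 91.6, 38.4]
tool_rot: [3.139, -0.001, -2.468]
ft_force: [-8.6, 3.7, 7.9]
gripper_width: 17.1
finger_force: 47.5
```

```bash
python3 st.py
```

```text
17.7 q6 -0.742 yaw -141.39 F [-8.6  3.7  7.9] Tz 0.356 tau6 -0.815
```

>>> step_arm --motion '[[[1,0,0,0,0,0,4]]]'

```text
time_s: 17.8
tool_pos: [561.9, 91.7, 38.3]
tool_rot: [3.139, -0.002, -2.537]
ft_force: [-8.4, 4.1, 7.6]
gripper_width: 17.3
finger_force: 47.6
```

```bash
python3 st.py
```

```text
17.8 q6 -0.673 yaw -145.38 F [-8.4  4.1  7.6] Tz 0.356 tau6 -0.8142
```

>>> step_arm --motion '[[[1,0,0,0,0,0,4]]]'

```text
time_s: 17.9
tool_pos: [561.8, 91.9, 38.4]
tool_rot: [3.139, -0.002, -2.607]
ft_force: [-9.0, 4.6, 8.6]
gripper_width: 17.2
finger_force: 47.6
```

```bash
python3 st.py
```

```text
17.9 q6 -0.603 yaw -149.38 F [-9.   4.6  8.6] Tz 0.341 tau6 -0.8137
```

>>> step_arm --motion '[[[1,0,0,0,0,0,4]]]'

```text
time_s: 18.0
tool_pos: [561.8, 92.0, 38.4]
tool_rot: [3.139, -0.002, -2.677]
ft_force: [-9.1, 4.9, 8.9]
gripper_width: 17.4
finger_force: 47.7
```

```bash
python3 st.py
```

```text
18.0 q6 -0.533 yaw -153.37 F [-9.1  4.9  8.9] Tz 0.361 tau6 -0.8132
```

>>> step_arm --motion '[[[1,0,0,0,0,0,4]]]'

```text
time_s: 18.1
tool_pos: [561.7, 92.1, 38.4]
tool_rot: [3.139, -0.002, -2.747]
ft_force: [-10.4, 5.4, 9.3]
gripper_width: 17.2
finger_force: 47.7
```

```bash
python3 st.py
```

```text
18.1 q6 -0.463 yaw -157.37 F [-10.4   5.4   9.3] Tz 0.403 tau6 -0.8128
```

>>> step_arm --motion '[[[1,0,0,0,0,0,4]]]'

```text
time_s: 18.2
tool_pos: [561.7, 92.2, 38.4]
tool_rot: [3.139, -0.002, -2.816]
ft_force: [-9.6, 6.3, 9.8]
gripper_width: 17.3
finger_force: 47.7
```

```bash
python3 st.py
```

```text
18.2 q6 -0.393 yaw -161.36 F [-9.6  6.3  9.8] Tz 0.394 tau6 -0.8123
```

>>> step_arm --motion '[[[1,0,0,0,0,0,4]]]'

```text
time_s: 18.3
tool_pos: [561.6, 92.3, 38.3]
tool_rot: [3.138, -0.003, -2.886]
ft_force: [-9.6, 6.4, 9.0]
gripper_width: 17.5
finger_force: 47.7
```

```bash
python3 st.py
```

```text
18.3 q6 -0.324 yaw -165.36 F [-9.6  6.4  9. ] Tz 0.286 tau6 -0.8119
```

>>> step_arm --motion '[[[1,0,0,0,0,0,4]]]'

```text
time_s: 18.4
tool_pos: [561.6, 92.5, 38.4]
tool_rot: [3.138, -0.003, -2.956]
ft_force: [-11.2, 6.7, 9.9]
gripper_width: 16.7
finger_force: 47.8
```

```bash
python3 st.py
```

```text
18.4 q6 -0.254 yaw -169.35 F [-11.2   6.7   9.9] Tz 0.397 tau6 -0.8116
```

>>> step_arm --motion '[[[1,0,0,0,0,0,4]]]'

```text
time_s: 18.5
tool_pos: [561.5, 92.7, 38.4]
tool_rot: [3.138, -0.003, -3.025]
ft_force: [-10.2, 7.4, 10.2]
gripper_width: 17.4
finger_force: 47.8
```

```bash
python3 st.py
```

```text
18.5 q6 -0.184 yaw -173.34 F [-10.2   7.4  10.2] Tz 0.326 tau6 -0.8116
```

>>> step_arm --motion '[[[1,0,0,0,0,0,4]]]'

```text
time_s: 18.6
tool_pos: [561.5, 92.8, 38.4]
tool_rot: [3.138, -0.003, -3.095]
ft_force: [-9.6, 9.1, 9.6]
gripper_width: 17.5
finger_force: 47.8
```

```bash
python3 st.py
```

```text
18.6 q6 -0.114 yaw -177.34 F [-9.6  9.1  9.6] Tz 0.299 tau6 -0.8113
```

>>> step_arm --motion '[[[1,0,0,0,0,0,4]]]'

```text
time_s: 18.7
tool_pos: [561.5, 92.9, 38.4]
tool_rot: [3.138, -0.003, 3.118]
ft_force: [-10.3, 9.0, 10.7]
gripper_width: 17.7
finger_force: 47.9
```

```bash
python3 st.py
```

```text
18.7 q6 -0.044 yaw 178.67 F [-10.3   9.   10.7] Tz 0.455 tau6 -0.7254
```

>>> step_arm --motion '[[[1,0,0,0,0,0,4]]]'

```text
time_s: 18.8
tool_pos: [561.5, 93.1, 38.4]
tool_rot: [3.138, -0.004, 3.049]
ft_force: [-10.3, 10.5, 10.5]
gripper_width: 17.2
finger_force: 47.9
```

```bash
python3 st.py
```

```text
18.8 q6 0.025 yaw 174.69 F [-10.3  10.5  10.5] Tz 0.452 tau6 -0.6616
```

>>> step_arm --motion '[[[1,0,0,0,0,0,4]]]'

```text
time_s: 18.9
tool_pos: [561.5, 93.2, 38.3]
tool_rot: [3.138, -0.004, 2.979]
ft_force: [-10.8, 11.0, 9.5]
gripper_width: 17.3
finger_force: 47.9
```

```bash
python3 st.py
```

```text
18.9 q6 0.095 yaw 170.69 F [-10.8  11.    9.5] Tz 0.512 tau6 -0.6657
```

>>> step_arm --motion '[[[1,0,0,0,0,0,4]]]'

```text
time_s: 19.0
tool_pos: [561.5, 93.3, 38.4]
tool_rot: [3.138, -0.004, 2.909]
ft_force: [-9.1, 11.8, 9.9]
gripper_width: 17.0
finger_force: 47.8
```

```bash
python3 st.py
```

```text
19.0 q6 0.165 yaw 166.7 F [-9.1 11.8  9.9] Tz 0.436 tau6 -0.6636
```

>>> step_arm --motion '[[[1,0,0,0,0,0,4]]]'

```text
time_s: 19.1
tool_pos: [561.6, 93.5, 38.4]
tool_rot: [3.138, -0.004, 2.84]
ft_force: [-9.1, 11.7, 8.8]
gripper_width: 17.1
finger_force: 47.8
```

```bash
python3 st.py
```

```text
19.1 q6 0.235 yaw 162.7 F [-9.1 11.7  8.8] Tz 0.489 tau6 -0.6613
```

>>> step_arm --motion '[[[1,0,0,0,0,0,4]]]'

```text
time_s: 19.2
tool_pos: [561.6, 93.6, 38.4]
tool_rot: [3.138, -0.005, 2.77]
ft_force: [-8.4, 13.1, 9.3]
gripper_width: 16.9
finger_force: 47.8
```

```bash
python3 st.py
```

```text
19.2 q6 0.305 yaw 158.71 F [-8.4 13.1  9.3] Tz 0.476 tau6 -0.6591
```

>>> step_arm --motion '[[[1,0,0,0,0,0,4]]]'

```text
time_s: 19.3
tool_pos: [561.7, 93.8, 38.4]
tool_rot: [3.138, -0.005, 2.7]
ft_force: [-8.8, 13.8, 8.9]
gripper_width: 17.1
finger_force: 47.7
```

```bash
python3 st.py
```

```text
19.3 q6 0.374 yaw 154.72 F [-8.8 13.8  8.9] Tz 0.482 tau6 -0.6567
```

>>> step_arm --motion '[[[1,0,0,0,0,0,4]]]'

```text
time_s: 19.4
tool_pos: [561.7, 93.9, 38.4]
tool_rot: [3.138, -0.005, 2.631]
ft_force: [-7.7, 14.0, 8.4]
gripper_width: 17.1
finger_force: 47.7
```

```bash
python3 st.py
```

```text
19.4 q6 0.444 yaw 150.72 F [-7.7 14.   8.4] Tz 0.505 tau6 -0.6539
```

>>> step_arm --motion '[[[1,0,0,0,0,0,4],[1,0,0,0,0,0,4],[1,0,0,0,0,0,4],[1,0,0,0,0,0,4],[1,0,0,0,0,0,4],[1,0,0,0,0,0,4],[1,0,0,0,0,0,4],[1,0,0,0,0,0,4],[1,0,0,0,0,0,4],[1,0,0,0,0,0,4],[1,0,0,0,0,0,4],[1,0,0,0,0,0,4],[1,0,0,0,0,0,4],[1,0,0,0,0,0,4],[1,0,0,0,0,0,4],[1,0,0,0,0,0,4],[1,0,0,0,0,0,0]]]'

```text
time_s: 21.1
tool_pos: [563.7, 94.9, 38.4]
tool_rot: [3.141, -0.008, 1.514]
ft_force: [2.0, 20.9, 0.4]
gripper_width: 17.3
finger_force: 46.4
```

```bash
python3 st.py
```

```text
21.1 q6 1.561 yaw 86.77 F [ 2.  20.9  0.4] Tz 0.108 tau6 0.9923
```

>>> step_arm --motion '[[[-1,0,0,0,0,0,0],[-1,0,0,0,0,0,0],[-1,0,0,0,0,0,0],[-1,0,0,0,0,0,0],[-1,0,0,0,0,0,0],[-1,0,0,-0.05,0,0,0],[-1,0,0,-0.05,0,0,0],[-1,0,0,0,0,0,0],[-1,0,0,0,0,0,0]]]'

```text
time_s: 22.0
tool_pos: [564.5, 90.7, 140.0]
tool_rot: [3.138, 0.0, 1.513]
ft_force: [-0.2, 1.3, -0.5]
gripper_width: 85.3
finger_force: 0.0
```

```bash
python3 st.py; python3 - <<'E'
from cell import r,cams
from h import *
d=cams.get_image("wrist");print(r.state()['tool_pos'])
for p in pegs(d,[(564,91)]):print(p)
E
```

```text
22.0 q6 1.559 yaw 86.7 F [-0.2  1.3 -0.5] Tz 0.023 tau6 -0.0
[563.44703561  90.73563802 138.23343747]
(array([564.1,  92. ]), array([18.5, 17.8]), 86.1, 517, np.float64(66.7), np.float64(64.9))
```

>>> step_arm --motion '[[[-1,0,0,0,0,0,-8.2],[-1,0,0,0,0,0,-8.2],[-1,0,0,0,0,0,-8.2],[-1,0,0,0,0,0,-8.2],[-1,0,0,0,0,0,-8.2],[-1,0,0,0,0,0,-8.2],[-1,0,0,0,0,0,-8.2],[-1,0,0,0,0,0,-8.2],[-1,0,0,0,0,0,-8.2],[-1,0,0,0,0,0,-8.2],[-1,0,0,0,0,0,-8.0],[-1,0,0.0005,0.03,0,0,0],[-1,0,0,0.03,0,0,0],[-1,0,0,0.03,0,0,0],[-1,0,0,0.01,0,0,0],[-1,0,0,0,0,0,0],[-1,0,0,0,0,0,0],[-1,0,0,0,0,0,0]]]'

```text
time_s: 23.85
tool_pos: [564.5, 91.3, 39.9]
tool_rot: [-3.141, 0.002, 3.084]
ft_force: [0.4, -0.3, 0.0]
gripper_width: 85.4
finger_force: 0.0
```

```bash
python3 st.py
```

```text
23.85 q6 -0.011 yaw 176.71 F [ 0.4 -0.3  0. ] Tz 0.032 tau6 -0.0
```

>>> step_arm --motion '[[[1,0,0,0,0,0,0],[1,0,0,0,0,0,0],[1,0,0,0,0,0,0],[1,0,0,0,0,0,0],[1,0,0,0,0,0,0],[1,0,0,0,0,0,0],[1,0,0,0,0,0,4],[1,0,0,0,0,0,4],[1,0,0,0,0,0,4],[1,0,0,0,0,0,4]]]' --squeeze 45

```text
time_s: 24.85
tool_pos: [563.5, 92.8, 38.8]
tool_rot: [3.139, -0.0, 2.804]
ft_force: [-0.8, 7.2, 3.0]
gripper_width: 17.0
finger_force: 47.3
```

```bash
python3 st.py
```

```text
24.85 q6 0.271 yaw 160.66 F [-0.8  7.2  3. ] Tz 0.512 tau6 -0.6193
```

>>> step_arm --motion '[[[1,0,0,0,0,0,4],[1,0,0,0,0,0,4],[1,0,0,0,0,0,4],[1,0,0,0,0,0,4],[1,0,0,0,0,0,4],[1,0,0,0,0,0,4],[1,0,0,0,0,0,4],[1,0,0,0,0,0,4],[1,0,0,0,0,0,4],[1,0,0,0,0,0,4],[1,0,0,0,0,0,4],[1,0,0,0,0,0,4]]]'

```text
time_s: 26.05
tool_pos: [563.5, 92.9, 38.7]
tool_rot: [3.14, -0.002, 1.966]
ft_force: [-0.4, 7.9, 3.6]
gripper_width: 17.0
finger_force: 47.3
```

```bash
python3 st.py
```

```text
26.05 q6 1.108 yaw 112.66 F [-0.4  7.9  3.6] Tz 0.572 tau6 -0.5867
```

>>> step_arm --motion '[[[1,0,0,0,0,0,4],[1,0,0,0,0,0,4],[1,0,0,0,0,0,4],[1,0,0,0,0,0,4],[1,0,0,0,0,0,4],[1,0,0,0,0,0,4],[1,0,0,0,0,0,4],[1,0,0,0,0,0,0]]]'

```text
time_s: 26.85
tool_pos: [563.5, 92.9, 38.7]
tool_rot: [3.141, -0.003, 1.478]
ft_force: [-0.4, 8.0, 3.2]
gripper_width: 17.0
finger_force: 47.2
```

```bash
python3 st.py
```

```text
26.85 q6 1.597 yaw 84.67 F [-0.4  8.   3.2] Tz 0.156 tau6 1.0639
```

>>> step_arm --motion '[[[-1,0,0,0,0,0,0],[-1,0,0,0,0,0,0],[-1,0,0,0,0,0,0],[-1,0,0,0,0,0,0],[-1,0,0,0,0,0,0],[-1,0,0,-0.05,0,0,0],[-1,0,0,-0.05,0,0,0],[-1,0,0,-0.05,0,0,0],[-1,0,0,0,0,0,0],[-1,0,0,0,0,0,0],[-1,0,0,0,0,0,0]]]'

```text
time_s: 27.95
tool_pos: [562.9, 91.4, 187.1]
tool_rot: [-3.14, 0.0, 1.478]
ft_force: [-0.1, -0.1, -0.1]
gripper_width: 85.2
finger_force: 0.0
```

```bash
python3 st.py; python3 - <<'E'
from cell import r,cams
from h import *
import cv2
d=cams.get_image("wrist")
for p in pegs(d,[(498,-40),(564,91),(644,-31)]):print(p)
cv2.imwrite("pics/s1.png",cams.get_image("scene")["color"][:,:,::-1])
E
```

```text
27.95 q6 1.595 yaw 84.71 F [-0.1 -0.1 -0.1] Tz 0.014 tau6 -0.0002
(array([498.3, -39.2]), array([18.2, 18.4]), 24.5, 267, np.float64(66.6), np.float64(64.9))
(array([563.9,  92.3]), array([17.7, 17.4]), 84.5, 359, np.float64(66.9), np.float64(64.9))
(array([638., -30.]), array([ 9.9, 19.8]), 10.2, 112, np.float64(66.1), np.float64(64.8))
```

View pics/s1.png

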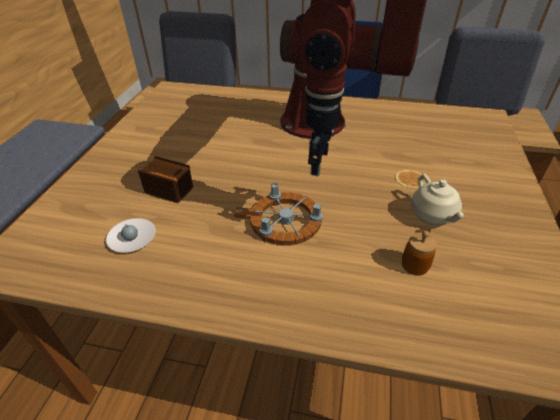

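The gripper (318,165) is clear above the stand. Both pegs stand at their target angles, and the caddy, saucer, teapot and jar are where they were (peg_3 was cut off at the edge of the last wrist view). Handing in.

```bash
python3 -c "
from cell import r
print(r.job_done())"
```

```text
the job is handed in; nothing more can be done
None
```

I tightened peg_1 one quarter turn past its bite, then peg_2 two quarter turns past its bite (each to within a few degrees, read from joint torque), and handed the job in at about 28 s; I did not touch peg_3 or the other tea things.

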